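Take the grinding head out of the spindle's quick-change chuck

TASK

The stone on the bench grinding spindle has to come off for rinsing: pull the chuck's knurled sleeve fully back so that the head is released, then draw the head straight out of the chuck. Lay it gently inside the large terracotta dish and let go, without dropping it, shoving the dish or disturbing the spare wheel and the cup.

Things in the scene. Friction and masses are not known exactly. Their poses are not given: they have to be found in the camera images.
- grinding_spindle: Small grey battery grinding motor on a cast foot, fixed to the table; its quick-change chuck points along its own -x axis, level, 100 mm above the table. Origin: on the table under the motor, z up. The motor is 64 mm thick (top 132 mm above the table) and begins with a taper 52 mm behind the chuck's mouth. The chest of drawers that stands farther back to its right is 205 mm high.
- chuck_mouth (a point): Centre of the chuck's open front end, on its axis, 115 mm ahead of the spindle's origin and 100 mm above the table; axes as the spindle's (-x points out of the chuck). The bore is 17 mm wide and takes the head's shank 34 mm deep.
- chuck_sleeve (a joint): Travel of the knurled steel sleeve, m: 0 = home (forward), 0.009 = fully back (to the motor); sprung forward (4 N, 7 N fully back). At home two dogs in the shank's groove lock the head. Past about 0.006 they free it and a spring ejects it about 9 mm in 0.5 s. Let go then, the sleeve stays about 0.005 back, its dogs pinching the shank (up to 10 N of drag); it springs home once the shank is out.
- sleeve_middle (a point): Middle of the sleeve, on the chuck's axis; it moves with the sleeve. The sleeve is 38 mm across and 26 mm long; at home its front end is 2 mm behind the chuck's mouth, and 22 mm of clear space lie between it and the stone. Behind it the bare nose, 25 mm across, runs 24 mm to the motor's taper.
- grinding_head: Head in the chuck, 0.11 kg: grey cylindrical stone 44 mm across, 30 mm long with its steel back, steel neck 18 mm across, 18.5 mm long, 16 mm shank, 35.5 mm long. Origin: middle of the stone, on the axis; its +x points along the shank. The origin is 35 mm in front of the chuck's mouth at the start, about 44 mm (and 5 mm lower, sagging) once released; the shank is free beyond 69 mm.
- shank_end (a point): Centre of the shank's rear end, 69 mm along +x from the head's origin; at the start 34 mm inside the chuck.
- terracotta_dish: Shallow terracotta dish, 212 mm across and 55 mm high, loose, 0.52 kg. Origin: under its middle on the table, z up. Its inner floor lies 10 mm above the table and is about 100 mm across; the inside widens to about 195 mm at the rim. The head goes in here.
- spare_wheel: Spare grinding wheel, a disc 50 mm across standing on its face with its shank up, 66 mm high, loose; a bystander. Origin: under its middle.
- bisque_cup: Small unglazed cup, 68 mm across and 62 mm high, loose; a bystander. Origin: under its middle.
There are look-alikes about, which are no part of the job. What is shaped like the grinding_head but turquoise is not meant.

How it is judged (in metres and radians):
On the way, in this order (a step that is already met when the one before it is completed fails the run):
1. the sleeve is pulled back while the head is still in the chuck (value of joint chuck_sleeve above 0.007 m and x of shank_end in the frame of chuck_mouth above 0.015 m), for 0.1 s.
2. the head is drawn out of the chuck, held by the gripper, and the sleeve has sprung home (x of shank_end in the frame of chuck_mouth below -0.002 m and value of joint chuck_sleeve below 0.002 m and contact force between grinding_head and the fingers above 0.5 N), for 0.1 s.
At the end, for the whole second after the job is handed in: The head lies at rest inside the terracotta dish: the middle of its stone within 65 mm and its shank's end within 100 mm of the dish's middle seen from above, the stone's middle less than 55 mm above the dish's foot. The dish stands level (within 0.1 rad) and the sleeve is home (within 2 mm) (horizontal distance between grinding_head and terracotta_dish below 0.065 m and z of grinding_head in the frame of terracotta_dish below 0.055 m and horizontal distance between shank_end and terracotta_dish below 0.1 m and angle between terracotta_dish's own z axis and vertical below 0.1 rad and linear speed of grinding_head below 0.02 m/s and value of joint chuck_sleeve below 0.002 m); the robot touches nothing.
It fails at once if the head falls or is thrown (moving faster than 0.7 m/s out of the gripper) (linear speed of grinding_head above 0.7 m/s and contact force between grinding_head and the fingers below 0.05 N).
It fails at once if the terracotta dish is pushed more than 40 mm (distance of terracotta_dish from where it was at the start of the episode above 0.04 m).
It fails at once if the spare wheel or the cup is pushed more than 30 mm or tipped over (distance of any of spare_wheel, bisque_cup from where it was at the start of the episode above 0.03 m or angle between any of spare_wheel, bisque_cup's own z axis and vertical above 0.5 rad).
It also fails if it takes over 59 s, if anything falls off the work surface, if the arm or the gripper's body presses on something with over 40 N, if the wrist force passes 120 N, or if a joint passes its speed limit or range.

ROBOT

A 6-joint arm with a two-finger parallel gripper is mounted at the origin on the work surface; the furniture and walls round the work are solid. World frame = base frame: x ahead of the robot, y to its left, z up, the work surface at z = 0. Lengths are in m, angles in degrees, forces in N, time in s.
With the tool pointing down it reaches from about 0.35 to 0.875 m from the base axis. Payload 4.2 kg.
Tool frame: the origin (TCP) lies at the very end of the fingers, on their centre line; the grasp point (between the pads) lies 19 mm behind it; z points along the fingers, y is the direction in which the jaws open and shut (so a half turn about z gives the same grasp; the last joint's range is limited). The gripper opens to 87 mm and grips with 3 to 60 N. Pads are 19 mm wide; open, the fingers measure 117 mm over their backs; the gripper's body (75 mm by 190 mm) begins 51 mm behind the grasp point.
Start: joints at [-57.376, 22.042, 0.453, 0, -68.411, -14.817], TCP at [0.191, -0.595, 0.223] pointing down, gripper open.
Joint ranges: [-179.83, 179.83], [-69.29, 118.12], [-61.27, 80.66], [-181.25, 117.63], [-171.15, -9.14], [-177.46, 177.46]. Speed limits (degrees/s): [159.86, 159.86, 180, 180, 180, 180].

INTERFACE

Orientations are given as a 3x3 rotation matrix whose columns are the frame's x, y, z axes.
In Python, from station import r, imaging gives the robot as it stands. The module is installed in compiled form; this text tells all that it offers.
- The arm moves only by the tool move_arm, never from a script. Its argument "motion" is one flat list of numbers, 7 for each row, row after row: the shift along the tool's x, y, z in units of 40 mm (1.0 is 40 mm), then the turn, a rotation vector about the tool's x, y, z in units of 5 degrees (1.0 is 5 degrees), then the gripper's target within -1 to 1 (shut at 1, half-way at 0, fully open at -1). In form: [dx, dy, dz, wx, wy, wz, gripper, dx, dy, dz, wx, wy, wz, gripper, ...]. A call has 1 to 20 rows; each row is the pose to reach, as a shift and turn from the pose measured when the call began, along the tool's axes at that moment; what a row does not reach only later rows make up. A row lasts 1/12 s, in which the tool goes at most 41.7 mm and 7.16 degrees, less where a joint would pass 70% of its speed; a pose out of reach is approached as far as the arm can. A call with a gripper value outside its range is refused whole. The fingers move at their own pace and stop on an object; the grip force is fixed at half the most. Time passes only in rows, so rows that repeat a pose let the fingers close. It gives the time, the measured TCP pose, the force and the opening at its end, in the units of the state.
- r.sense(): the state, without advancing time (a new reading comes with each control period).
- imaging.capture(name): name is "side" or "top"; returns the picture (400x640x3 uint8, blue, green, red); there is no depth.
- imaging.camera_params(name): a dict with "intrinsics" (3x3 intrinsics, pixels), "k1" (the pictures are not rectified: a ray, as slopes to the right and down, at radius r is drawn at 1 + k1 r^2 times it, then the intrinsics apply), "world_from_camera" (4x4, takes a point from camera to world coordinates). Camera axes: x right, y down, z forward; pixel columns grow to the right and rows downward; lengths in m; the calibration is good to about 2 mm. A picture is of the moment at which its call begins. camera_params takes no time and is no camera call.
- r.finish_job(): hands the job in, once; it reports no verdict.
The state is a dict: "time_s": time; "joints": joint angles; "joint_velocities": joint speeds; "effort": joint torques, N m; "tcp_pos": TCP position; "ee_rot": TCP orientation; "wrist_force": force on the tool from outside, world axes, zero at the start; "moment": the same for the moment, N m; "gripper_width": opening from 0.0 (shut) to 1.0 (fully open).
Only numpy, scipy, OpenCV 4.12 (cv2) and the standard library are available. Lean on these libraries where they do the work, as an engineer would, in place of code of your own. Each camera call takes 0.05 s, during which the arm holds its last target.

## Working session

There is one attempt and no reset: what is moved stays moved. The work goes in short steps, Python scripts to look and compute and a tool call to move; the robot and the scene stay as the last step left them, time stands still between calls to the robot, and variables do not carry over. Pictures are saved under pics/ and viewed, and the job is handed in when it is done.

Besides the shell and the picture viewer there is one more tool, called after "Emit:" in YAML: its name, and indented under it one key for each argument. move_arm: Moves the arm, as the interface text tells. Its arguments: {"type":"object","properties":{"motion":{"type":"array","items":{"type":"number"}}},"required":["motion"]}

```bash
mkdir -p pics; python3 - <<'E'
from station import r, imaging
import cv2
for n in ("side","top"):
    cv2.imwrite(f"pics/{n}0.png",imaging.capture(n))
    p=imaging.camera_params(n); print(n,p)
print(r.sense())
E
```

```text
side {'intrinsics': array([[481.96782823,   0.        , 317.00237003],
       [  0.        , 481.96782823, 205.34161102],
       [  0.        ,   0.        ,   1.        ]]), 'k1': -0.12257285597605291, 'world_from_camera': array([[-0.95470803, -0.14058059,  0.26223973,  0.16719449],
       [-0.29749203,  0.46750112, -0.83243089,  1.11841032],
       [-0.00557374, -0.87274269, -0.48814868,  0.67135461],
       [ 0.        ,  0.        ,  0.        ,  1.        ]])}
top {'intrinsics': array([[420.87849004,   0.        , 317.4515377 ],
       [  0.        , 420.87849004, 196.37225521],
       [  0.        ,   0.        ,   1.        ]]), 'k1': 0.00014450417798205327, 'world_from_camera': array([[ 0.02484161, -0.9964041 ,  0.08100474,  0.36843464],
       [-0.9996683 , -0.02420854,  0.00878816,  0.13414279],
       [-0.00679555, -0.08119618, -0.99667497,  1.13996102],
       [ 0.        ,  0.        ,  0.        ,  1.        ]])}
{'time_s': 0.1, 'joints': array([-5.73763332e+01,  2.20866122e+01,  3.87955904e-01, -2.44803258e-02,
       -6.84100212e+01, -1.48156057e+01]), 'joint_velocities': array([-0.04276364, -0.11753935,  0.20131859,  0.09723756,  0.07127394,
       -0.00540307]), 'effort': array([-1.34870977e-03, -3.91689813e+01,  1.87935340e+01,  4.23195541e+00,
        1.34412112e-02, -7.75733884e-05]), 'tcp_pos': array([ 0.1909867 , -0.59454978,  0.22157081]), 'ee_rot': array([[-9.52134524e-01, -3.05678548e-01, -6.87965936e-04],
       [-3.05679305e-01,  9.52132806e-01,  1.81168131e-03],
       [ 1.01242825e-04,  1.93526127e-03, -9.99998122e-01]]), 'wrist_force': array([ 0.16106935, -0.39501801, -0.16642167]), 'moment': array([ 0.02031527, -0.03186837, -0.05580034]), 'gripper_width': 0.9977567773720228}
```

View pics/side0.png

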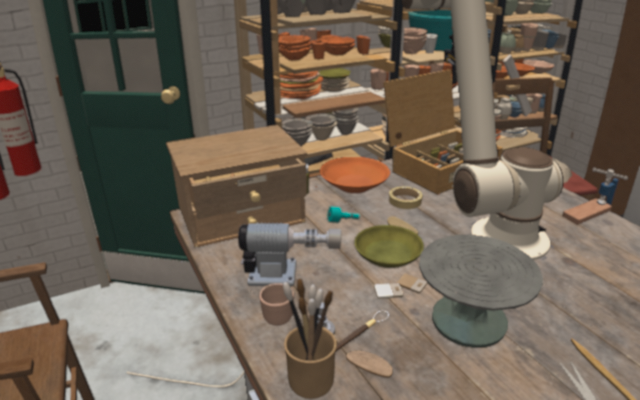

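View pics/top0.png

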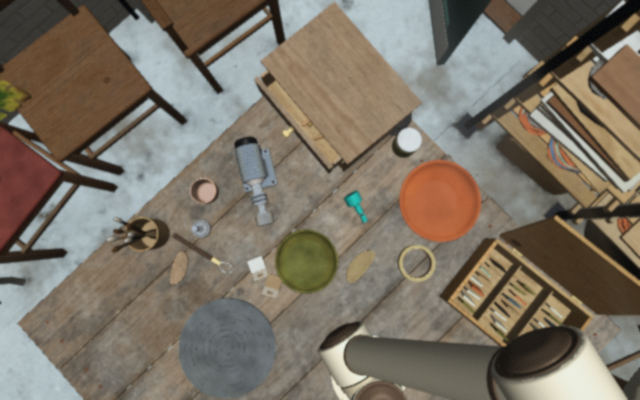

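```bash
cat > h.py <<'E'
import numpy as np, cv2
from station import r, imaging
from scipy.optimize import least_squares
def P(n):
    p=imaging.camera_params(n); return p["intrinsics"],p["k1"],p["world_from_camera"]
def ray(n,u,v):
    K,k,T=P(n)
    d=np.array([(u-K[0,2])/K[0,0],(v-K[1,2])/K[1,1]]); s=d.copy()
    for _ in range(30): s=d/(1+k*(s@s))
    return T[:3,3],T[:3,:3]@np.array([s[0],s[1],1.])
def onz(n,u,v,z):
    o,d=ray(n,u,v); return o+d*(z-o[2])/d[2]
def proj(n,X):
    K,k,T=P(n); c=T[:3,:3].T@(np.asarray(X,float)-T[:3,3]); s=c[:2]/c[2]; s=s*(1+k*(s@s))
    return np.array([K[0,0]*s[0]+K[0,2],K[1,1]*s[1]+K[1,2]])
def tri(a,b):
    o1,d1=ray("top",*a);o2,d2=ray("side",*b)
    A=np.c_[d1,-d2]; t=np.linalg.lstsq(A,o2-o1,rcond=None)[0]
    p,q=o1+t[0]*d1,o2+t[1]*d2; return (p+q)/2,np.linalg.norm(p-q)
E
python3 - <<'E'
import cv2
t=cv2.imread("pics/top0.png"); s=cv2.imread("pics/side0.png")
cv2.imwrite("pics/tz0.png",cv2.resize(t[125:245,180:300],None,fx=5,fy=5,interpolation=cv2.INTER_CUBIC))
cv2.imwrite("pics/sz0.png",cv2.resize(s[195:315,225:385],None,fx=5,fy=5,interpolation=cv2.INTER_CUBIC))
E
```

```text
(no output)
```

View pics/tz0.png

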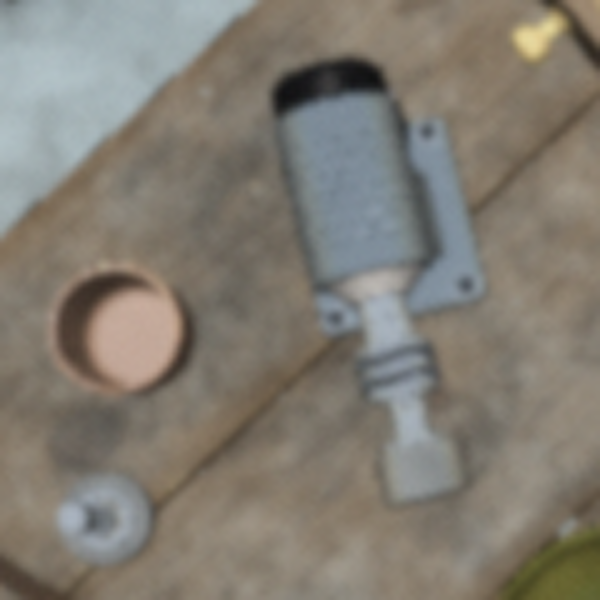

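View pics/sz0.png

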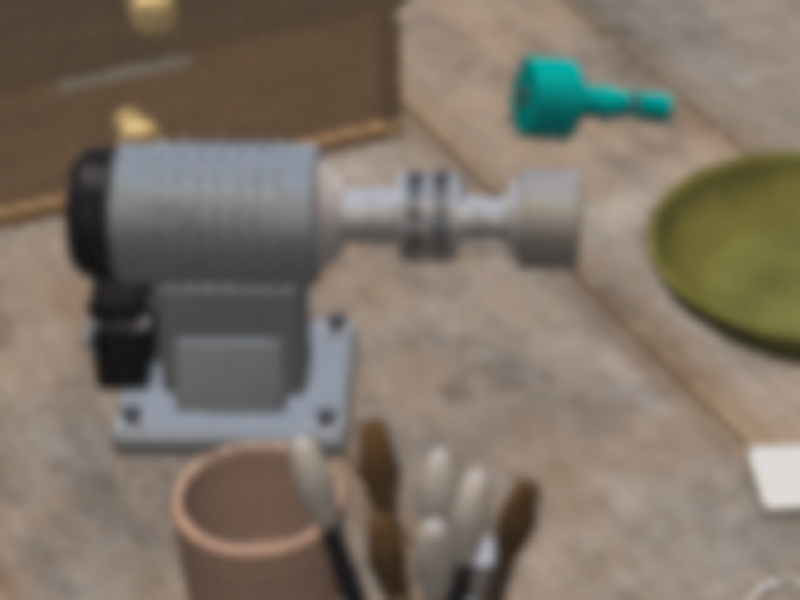

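```bash
python3 - <<'E'
from h import *
T=lambda x,y:(180+x/5,125+y/5)
S=lambda x,y:(225+x/5,195+y/5)
for n,a,b in (("sleeve",T(398,372),S(432,215)),("stone",T(423,468),S(547,217))):
    print(n,tri(a,b), onz("top",*a,.1),onz("side",*b,.1))
for q in ((334,102),(375,270),(398,372),(423,468)): print(onz("top",*T(*q),.1))
# dish rim
t=cv2.imread("pics/top0.png"); hsv=cv2.cvtColor(t,cv2.COLOR_BGR2HSV)
m=cv2.inRange(hsv,(3,130,90),(16,255,255)); m[:, :390]=0;m[:150]=0;m[250:]=0;m[:,490:]=0
m=cv2.morphologyEx(m,cv2.MORPH_OPEN,np.ones((3,3)))
c=max(cv2.findContours(m,0,2)[0],key=cv2.contourArea); e=cv2.fitEllipse(cv2.convexHull(c)); print(e)
print("dish rim ctr",onz("top",*e[0],.055), [onz("top",*x,.055) for x in ((e[0][0]-e[1][0]/2,e[0][1]),(e[0][0]+e[1][0]/2,e[0][1]))])
print("cup",onz("top",*T(120,330),.062),"wheel",onz("top",*T(104,520),.02),"drawer corners",onz("top",336,166,.205),onz("top",420,103,.205),onz("top",260,80,.205), 'jar',onz('top',145,228,.1))
E
```

```text
sleeve (array([0.4421688 , 0.28657211, 0.10039121]), np.float64(0.0005261101410059827)) [0.4419411 0.2865604 0.1      ] [0.44262402 0.28602722 0.1       ]
stone (array([0.39468394, 0.27253462, 0.09958049]), np.float64(6.265579423587271e-05)) [0.39470386 0.27248608 0.1       ] [0.39448589 0.27315072 0.1       ]
[0.57681456 0.32355559 0.1       ]
[0.49256808 0.29985639 0.1       ]
[0.4419411 0.2865604 0.1      ]
[0.39470386 0.27248608 0.1       ]
((439.62939453125, 200.64547729492188), (79.73979187011719, 82.04749298095703), 137.7659454345703)
dish rim ctr [ 0.45321433 -0.17159821  0.055     ] [array([ 0.45071278, -0.06893293,  0.055     ]), array([ 0.45571262, -0.27412888,  0.055     ])]
cup [0.46283084 0.436295   0.062     ] wheel [0.36494012 0.45184232 0.02      ] drawer corners [0.51371308 0.10252098 0.205     ] [ 0.66228642 -0.08465303  0.205     ] [0.70764047 0.28009666 0.205     ] jar [0.36422429 0.56735724 0.1       ]
```

Candidates: the head is the grey stone in the chuck at top (264,218); the turquoise one on the table at (357,206) is a decoy. The dish is the terracotta one at top (440,200); the green dish at (305,261) is smaller and the wrong colour. The close crop confirms a grey stone in the chuck, with the sleeve at (260,199). The spare wheel is at (201,229) and the cup at (204,191).

```bash
cat >> h.py <<'E'
from scipy.spatial.transform import Rotation as R
YAW=np.deg2rad(15.65); U=np.array([np.cos(YAW),np.sin(YAW),0]); V=np.array([-U[1],U[0],0])
STONE=np.array([.3946,.2726,.1]); MOUTH=STONE+.035*U; SLEEVE=STONE+.050*U
RG=np.c_[-U,V,[0,0,-1]]
def rel(p,Rg=RG,s=None):
    s=s or r.sense(); M=s["ee_rot"]
    return np.round(np.r_[M.T@(np.asarray(p)-s["tcp_pos"])/.04, np.rad2deg(R.from_matrix(M.T@Rg).as_rotvec())/5],3)
def loc():
    s=r.sense(); d=s["tcp_pos"]-MOUTH
    print("t",round(s["time_s"],2),"mouth frame",np.round(1000*np.array([d@U,d@V,s["tcp_pos"][2]]),1),"roterr",np.round(np.rad2deg(R.from_matrix(RG.T@s["ee_rot"]).as_rotvec()),2),"F uvz",np.round([s["wrist_force"]@U,s["wrist_force"]@V,s["wrist_force"][2]],2),"w",round(s["gripper_width"]*87,1))
E
python3 - <<'E'
from h import *
s=r.sense()
print(rel([.191,-.595,.42]),rel([.43,-.30,.42]),rel([.45,.0,.42]),rel(SLEEVE+[0,0,.28]))
# lid & jar
print(tri((640,295),(453,75)),MOUTH,SLEEVE)
E
```

```text
[ 4.000e-03 -1.000e-03 -4.961e+00  2.200e-02 -2.000e-03  4.300e-01] [-7.940e+00  5.194e+00 -4.951e+00  2.200e-02 -2.000e-03  4.300e-01] [-1.0708e+01  1.2182e+01 -4.9380e+00  2.2000e-02 -2.0000e-03  4.3000e-01] [-1.2722e+01  1.9046e+01 -3.9250e+00  2.2000e-02 -2.0000e-03  4.3000e-01]
(array([ 0.23173064, -0.51461723,  0.27825244]), np.float64(0.047918523659239015)) [0.42830246 0.28204161 0.1       ] [0.44274638 0.28608801 0.1       ]
```

Emit:
move_arm:
  motion: [0, 0, -2, 0, 0, 0, -1, 0, 0, -5, 0, 0, 0, -1, 0, 0, -5, 0, 0, 0, -1, 0, 0, -5, 0, 0, 0, -1, 0, 0, -5, 0, 0, 0, -1, 0, 0, -5, 0, 0, 0, -1, -8, 5.2, -5, 0, 0, 0.43, -1, -8, 5.2, -5, 0, 0, 0.43, -1, -8, 5.2, -5, 0, 0, 0.43, -1, -8, 5.2, -5, 0, 0, 0.43, -1, -8, 5.2, -5, 0, 0, 0.43, -1, -8, 5.2, -5, 0, 0, 0.43, -1, -8, 5.2, -5, 0, 0, 0.43, -1, -8, 5.2, -5, 0, 0, 0.43, -1, -8, 5.2, -5, 0, 0, 0.43, -1, -8, 5.2, -5, 0, 0, 0.43, -1]

```text
time_s: 1.43
tcp_pos: [0.4351, -0.2948, 0.4207]
ee_rot: [[-0.961, -0.275, -0.001], [-0.275, 0.961, 0.004], [-0.0, 0.004, -1.0]]
wrist_force: [0.4, -0.9, -0.1]
gripper_width: 1.002
```

```bash
python3 - <<'E'
from h import *
s=r.sense()
loc();print(s["joints"],rel([.45,.0,.42]),rel(SLEEVE+[0,0,.28]),rel(SLEEVE+[0,0,.10]))
E
```

```text
t 1.43 mouth frame [-149.1 -557.3  420.7] roterr [-0.23 -0.   -0.33] F uvz [ 0.19 -0.94 -0.12] w 87.2
[-16.54316267   8.13269432   9.20185738  -0.19337586 -91.19066355
 -57.47918945] [-2.389  6.983  0.045  0.046  0.     0.066] [-4.183 13.905  1.073  0.046  0.     0.066] [-4.183 13.887  5.573  0.046  0.     0.066]
```

Emit:
move_arm:
  motion: [-2.4, 7, 0, 0.05, 0, 0.07, -1, -2.4, 7, 0, 0.05, 0, 0.07, -1, -2.4, 7, 0, 0.05, 0, 0.07, -1, -2.4, 7, 0, 0.05, 0, 0.07, -1, -2.4, 7, 0, 0.05, 0, 0.07, -1, -2.4, 7, 0, 0.05, 0, 0.07, -1, -4.2, 13.9, 1, 0.05, 0, 0.07, -1, -4.2, 13.9, 1, 0.05, 0, 0.07, -1, -4.2, 13.9, 1, 0.05, 0, 0.07, -1, -4.2, 13.9, 1, 0.05, 0, 0.07, -1, -4.2, 13.9, 1, 0.05, 0, 0.07, -1, -4.2, 13.9, 1, 0.05, 0, 0.07, -1, -4.2, 13.9, 1, 0.05, 0, 0.07, -1, -4.2, 13.9, 1, 0.05, 0, 0.07, -1, -4.2, 13.9, 4, 0.05, 0, 0.07, -1, -4.2, 13.9, 5, 0.05, 0, 0.07, -1, -4.2, 13.9, 5.5, 0.05, 0, 0.07, -1, -4.2, 13.9, 5.5, 0.05, 0, 0.07, -1, -4.2, 13.9, 5.5, 0.05, 0, 0.07, -1, -4.2, 13.9, 5.5, 0.05, 0, 0.07, -1]

```text
time_s: 3.1
tcp_pos: [0.4408, 0.2843, 0.1976]
ee_rot: [[-0.963, -0.269, -0.008], [-0.269, 0.963, -0.008], [0.01, -0.006, -1.0]]
wrist_force: [-0.3, -0.1, 0.2]
gripper_width: 1.0
```

```bash
python3 - <<'E'
from h import *
loc();print(rel(SLEEVE+[0,0,-.017]))
t=imaging.capture("top"); s=imaging.capture("side")
cv2.imwrite("pics/s1.png",cv2.resize(s[80:320,180:440],None,fx=3,fy=2.4,interpolation=cv2.INTER_CUBIC))
E
```

```text
t 3.1 mouth frame [ 12.6  -1.2 197.6] roterr [0.33 0.57 0.05] F uvz [-0.34 -0.03  0.2 ] w 87.0
[-0.088  0.045  2.863 -0.066 -0.115 -0.011]
```

View pics/s1.png

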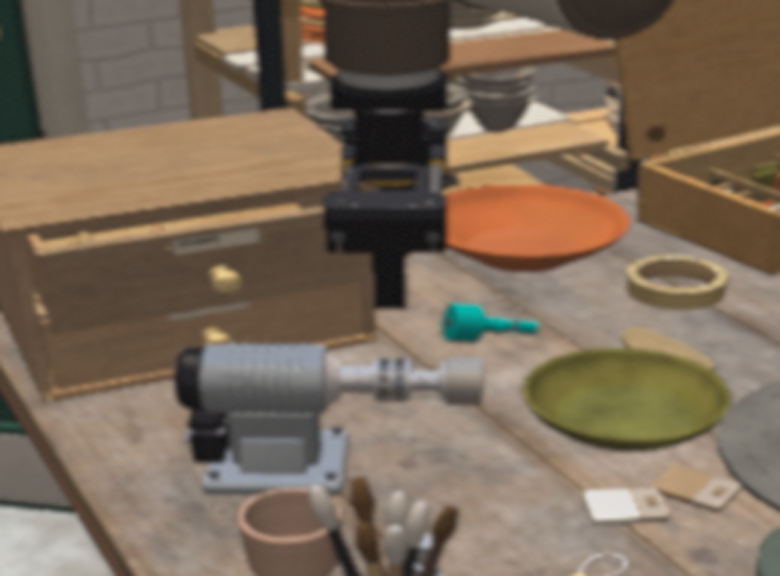

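The gripper hangs directly over the sleeve: finger at crop x≈390, sleeve at x≈392. I'll descend next.

Emit:
move_arm:
  motion: [-0.09, 0.04, 0.8, -0.07, -0.11, 0, -1, -0.09, 0.04, 1.6, -0.07, -0.11, 0, -1, -0.09, 0.04, 2.2, -0.07, -0.11, 0, -1, -0.09, 0.04, 2.6, -0.07, -0.11, 0, -1, -0.09, 0.04, 2.85, -0.07, -0.11, 0, -1, -0.09, 0.04, 2.85, -0.07, -0.11, 0, -1, -0.09, 0.04, 2.85, -0.07, -0.11, 0, -1]

```text
time_s: 3.78
tcp_pos: [0.4478, 0.29, 0.0905]
ee_rot: [[-0.963, -0.27, 0.01], [-0.27, 0.963, 0.009], [-0.012, 0.006, -1.0]]
wrist_force: [-0.8, 0.0, -0.5]
gripper_width: 0.999
```

```bash
python3 - <<'E'
from h import *
loc();print(rel(SLEEVE+[0,0,-.017]))
t=imaging.capture("top"); s=imaging.capture("side")
cv2.imwrite("pics/s2.png",cv2.resize(s[195:315,225:385],None,fx=5,fy=5,interpolation=cv2.INTER_CUBIC))
E
```

```text
t 3.78 mouth frame [20.9  2.4 90.5] roterr [-0.34 -0.7  -0.02] F uvz [-0.79  0.24 -0.48] w 86.9
[ 0.151 -0.061  0.186  0.068  0.14   0.004]
```

View pics/s2.png

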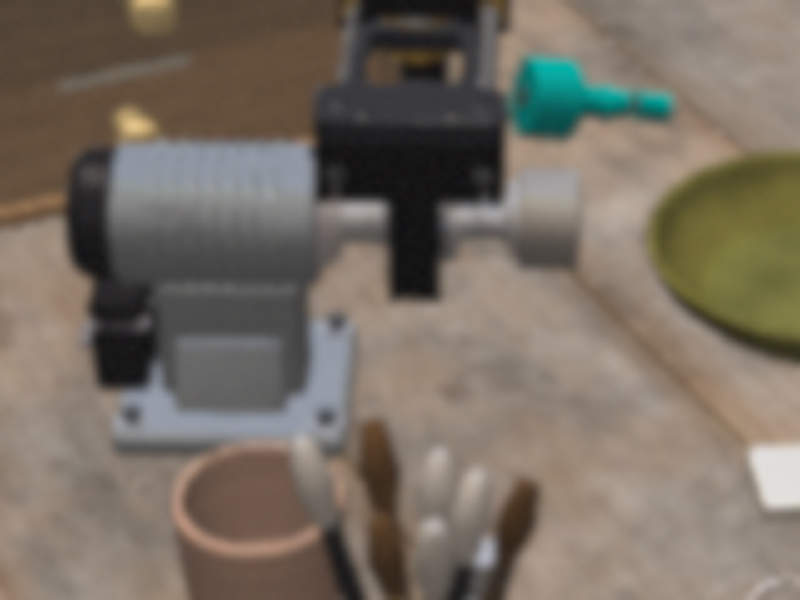

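Emit:
move_arm:
  motion: [0.15, -0.06, 0.15, 0.07, 0.14, 0, -1, 0.15, -0.06, 0.15, 0.07, 0.14, 0, -1, 0.15, -0.06, 0.15, 0.07, 0.14, 0, -1, 0.15, -0.06, 0.15, 0.07, 0.14, 0, -1, 0.15, -0.06, 0.15, 0.07, 0.14, 0, -1]

```text
time_s: 4.3
tcp_pos: [0.443, 0.2865, 0.0852]
ee_rot: [[-0.963, -0.27, 0.001], [-0.27, 0.963, 0.001], [-0.002, 0.001, -1.0]]
wrist_force: [0.2, 0.4, -0.5]
gripper_width: 1.001
```

```bash
python3 - <<'E'
from h import *
loc();print(rel(SLEEVE+[0,0,-.017]))
E
```

```text
t 4.3 mouth frame [15.3  0.3 85.2] roterr [-0.05 -0.09 -0.03] F uvz [ 0.32  0.28 -0.5 ] w 87.1
[ 0.009 -0.008  0.054  0.011  0.018  0.006]
```

Emit:
move_arm:
  motion: [0, 0, 0, 0, 0, 0, 1, 0, 0, 0, 0, 0, 0, 1, 0, 0, 0, 0, 0, 0, 1, 0, 0, 0, 0, 0, 0, 1, 0, 0, 0, 0, 0, 0, 1, 0, 0, 0, 0, 0, 0, 1, 0, 0, 0, 0, 0, 0, 1, 0, 0, 0, 0, 0, 0, 1, 0, 0, 0, 0, 0, 0, 1, 0, 0, 0, 0, 0, 0, 1]

```text
time_s: 5.13
tcp_pos: [0.4427, 0.2881, 0.0852]
ee_rot: [[-0.963, -0.271, 0.002], [-0.271, 0.963, 0.004], [-0.003, 0.004, -1.0]]
wrist_force: [-2.9, 4.4, -1.2]
gripper_width: 0.439
```

```bash
python3 - <<'E'
from h import *
loc()
E
```

```text
t 5.13 mouth frame [15.5  1.9 85.2] roterr [-0.2  -0.15 -0.05] F uvz [-1.62  5.01 -1.23] w 38.2
```

Emit:
move_arm:
  motion: [-0.05, 0, 0, 0, 0, 0, 1, -0.1, 0, 0, 0, 0, 0, 1, -0.15, 0, 0, 0, 0, 0, 1, -0.2, 0, 0, 0, 0, 0, 1, -0.23, 0, 0, 0, 0, 0, 1, -0.25, 0, 0, 0, 0, 0, 1, -0.25, 0, 0, 0, 0, 0, 1, -0.25, 0, 0, 0, 0, 0, 1, -0.25, 0, 0, 0, 0, 0, 1, -0.25, 0, 0, 0, 0, 0, 1, -0.25, 0, 0, 0, 0, 0, 1]

```text
time_s: 6.05
tcp_pos: [0.4502, 0.2902, 0.0851]
ee_rot: [[-0.963, -0.271, -0.002], [-0.271, 0.963, 0.002], [0.001, 0.003, -1.0]]
wrist_force: [-7.7, 1.2, 4.6]
gripper_width: 0.433
```

```bash
python3 - <<'E'
from h import *
loc()
t=imaging.capture("top"); s=imaging.capture("side")
cv2.imwrite("pics/s3.png",cv2.resize(s[195:315,225:385],None,fx=5,fy=5,interpolation=cv2.INTER_CUBIC))
E
```

```text
t 6.05 mouth frame [23.3  1.9 85.1] roterr [-0.16  0.09 -0.06] F uvz [-7.12  3.19  4.62] w 37.6
```

View pics/s3.png

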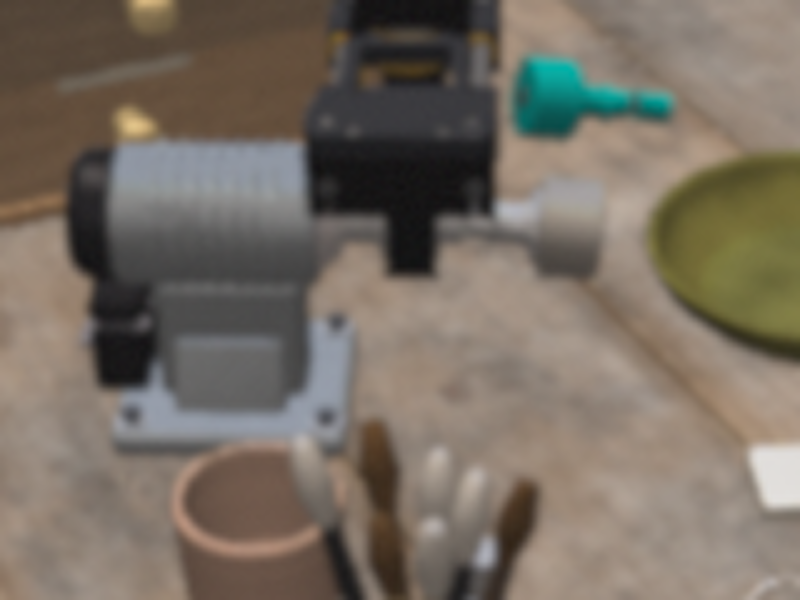

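The head has ejected: the stone moved from crop x 547 to about 570 and sags. I'll pull a little further to make sure the sleeve is fully back.

Emit:
move_arm:
  motion: [-0.05, 0, 0, 0, 0, 0, 1, -0.08, 0, 0, 0, 0, 0, 1, -0.1, 0, 0, 0, 0, 0, 1, -0.1, 0, 0, 0, 0, 0, 1, -0.1, 0, 0, 0, 0, 0, 1]

```text
time_s: 6.57
tcp_pos: [0.4513, 0.2905, 0.085]
ee_rot: [[-0.963, -0.271, -0.007], [-0.271, 0.963, -0.0], [0.007, 0.002, -1.0]]
wrist_force: [-10.5, 1.4, 5.9]
gripper_width: 0.436
```

```bash
python3 - <<'E'
from h import *
loc()
E
```

```text
t 6.57 mouth frame [24.4  1.9 85. ] roterr [-0.11  0.4  -0.06] F uvz [-9.71  4.13  5.91] w 37.9
```

Emit:
move_arm:
  motion: [0, 0, 0, 0, 0, 0, -1, 0, 0, 0, 0, 0, 0, -1, 0, 0, 0, 0, 0, 0, -1, 0, 0, 0, 0, 0, 0, -1, 0, 0, 0, 0, 0, 0, -1, 0, 0, 0, 0, 0, 0, -1, 0, 0, 0, 0, 0, 0, -1, 0, 0, 0, 0, 0, 0, -1]

```text
time_s: 7.23
tcp_pos: [0.4513, 0.2904, 0.085]
ee_rot: [[-0.963, -0.271, -0.007], [-0.271, 0.963, -0.0], [0.007, 0.002, -1.0]]
wrist_force: [-0.7, 0.5, 0.2]
gripper_width: 0.946
```

```bash
python3 - <<'E'
from h import *
loc()
t=imaging.capture("top"); s=imaging.capture("side")
a=cv2.resize(s[205:275,290:360],None,fx=8,fy=8,interpolation=cv2.INTER_CUBIC)
cv2.imwrite("pics/s4.png",a)
T=t[175:245,230:300];cv2.imwrite("pics/t4.png",cv2.resize(T,None,fx=8,fy=8,interpolation=cv2.INTER_CUBIC))
E
```

```text
t 7.23 mouth frame [24.4  1.9 85. ] roterr [-0.1   0.4  -0.06] F uvz [-0.53  0.65  0.23] w 82.3
```

View pics/s4.png

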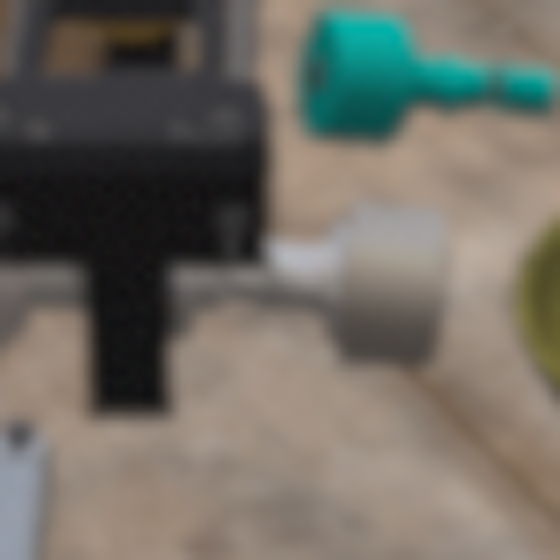

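View pics/t4.png

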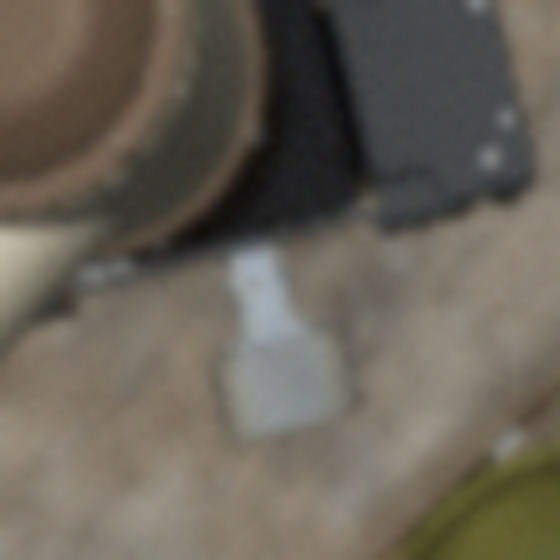

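```bash
python3 - <<'E'
from h import *
p,e=tri((265.5,223),(338.75,240.6)); d=p-MOUTH; print(p,e,1000*d@U,1000*d@V)
g=MOUTH-.042*U+.0015*V; g[2]=.080
print(rel(g))
E
```

```text
[0.38462665 0.27073532 0.09459594] 0.0012970316275010662 -45.10662377825707 0.8948650256606856
[ 1.659 -0.008  0.136  0.021 -0.08   0.011]
```

The stone centre is 45 mm ahead of the mouth and about 5 mm low, as described. I'll slide the open jaws along the axis to it and grip.

Emit:
move_arm:
  motion: [0.4, 0, 0, 0, -0.08, 0, -1, 0.8, 0, 0, 0.02, -0.08, 0, -1, 1.2, 0, 0.1, 0.02, -0.08, 0, -1, 1.5, 0, 0.14, 0.02, -0.08, 0, -1, 1.66, 0, 0.14, 0.02, -0.08, 0, -1, 1.66, 0, 0.14, 0.02, -0.08, 0, -1, 1.66, 0, 0.14, 0.02, -0.08, 0, -1, 1.66, 0, 0.14, 0.02, -0.08, 0, -1, 1.66, 0, 0.14, 0.02, -0.08, 0, -1]

```text
time_s: 8.08
tcp_pos: [0.3881, 0.273, 0.08]
ee_rot: [[-0.963, -0.27, 0.001], [-0.27, 0.963, 0.001], [-0.001, 0.001, -1.0]]
wrist_force: [0.9, -0.5, 0.4]
gripper_width: 1.002
```

```bash
python3 - <<'E'
from h import *
loc()
g=MOUTH-.042*U+.0015*V; g[2]=.080
print(rel(g))
E
```

```text
t 8.08 mouth frame [-41.2   2.1  80. ] roterr [-0.03 -0.04 -0.04] F uvz [ 0.71 -0.76  0.4 ] w 87.2
[ 0.021 -0.016  0.     0.006  0.009  0.008]
```

Emit:
move_arm:
  motion: [0, 0, 0, 0, 0, 0, 1, 0, 0, 0, 0, 0, 0, 1, 0, 0, 0, 0, 0, 0, 1, 0, 0, 0, 0, 0, 0, 1, 0, 0, 0, 0, 0, 0, 1, 0, 0, 0, 0, 0, 0, 1, 0, 0, 0, 0, 0, 0, 1, 0, 0, 0, 0, 0, 0, 1, 0, 0, 0, 0, 0, 0, 1, 0, 0, 0, 0, 0, 0, 1]

```text
time_s: 8.92
tcp_pos: [0.3881, 0.2728, 0.08]
ee_rot: [[-0.963, -0.27, 0.0], [-0.27, 0.963, 0.0], [-0.001, 0.0, -1.0]]
wrist_force: [0.2, -0.7, -0.4]
gripper_width: 0.494
```

```bash
python3 - <<'E'
from h import *
loc()
s=imaging.capture("side")
cv2.imwrite("pics/s5.png",cv2.resize(s[205:275,290:360],None,fx=8,fy=8,interpolation=cv2.INTER_CUBIC))
E
```

```text
t 8.92 mouth frame [-41.2   2.   80. ] roterr [-0.02 -0.03 -0.04] F uvz [ 0.02 -0.71 -0.44] w 43.0
```

View pics/s5.png

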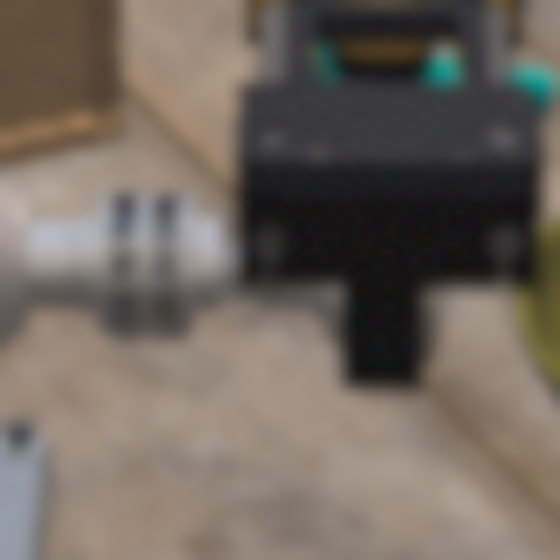

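Emit:
move_arm:
  motion: [0.1, 0, 0, 0, 0, 0, 1, 0.2, 0, 0, 0, 0, 0, 1, 0.3, 0, 0, 0, 0, 0, 1, 0.4, 0, 0, 0, 0, 0, 1, 0.5, 0, 0, 0, 0, 0, 1, 0.6, 0, 0, 0, 0, 0, 1, 0.7, 0, 0, 0, 0, 0, 1, 0.8, 0, 0, 0, 0, 0, 1, 0.9, 0, 0, 0, 0, 0, 1, 1, 0, 0, 0, 0, 0, 1, 1.1, 0, 0, 0, 0, 0, 1, 1.2, 0, 0, 0, 0, 0, 1, 1.3, 0, 0, 0, 0, 0, 1, 1.3, 0, 0, 0, 0, 0, 1, 1.3, 0, 0, 0, 0, 0, 1]

```text
time_s: 10.22
tcp_pos: [0.3378, 0.2588, 0.0801]
ee_rot: [[-0.963, -0.271, 0.001], [-0.271, 0.963, 0.001], [-0.001, 0.0, -1.0]]
wrist_force: [0.3, -0.1, -1.0]
gripper_width: 0.494
```

```bash
python3 - <<'E'
from h import *
loc(); print(r.sense()["joints"])
s=imaging.capture("side");t=imaging.capture("top")
cv2.imwrite("pics/s6.png",cv2.resize(s[200:280,280:380],None,fx=7,fy=7,interpolation=cv2.INTER_CUBIC))
E
```

```text
t 10.22 mouth frame [-93.4   2.   80.1] roterr [-0.02 -0.04 -0.06] F uvz [ 0.22 -0.2  -1.02] w 43.0
[ 5.95206887e+01  1.28044612e+01 -3.75876797e+01  2.20710819e-02
 -3.95597162e+01 -1.33824975e+02]
```

View pics/s6.png

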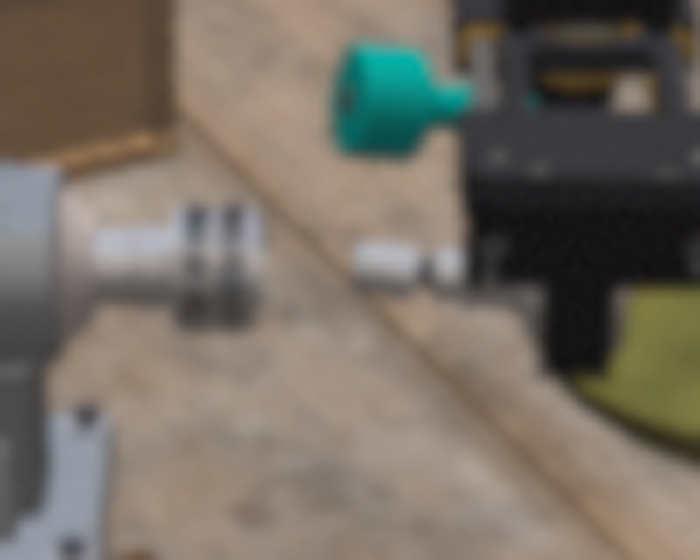

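The shank is out (its end at crop (355,258)), the head is held at 43 mm and the sleeve is back home. Now lift and carry.

```bash
python3 - <<'E'
from h import *
D=np.array([.4532,-.1716,0])
print(rel(r.sense()["tcp_pos"]+[0,0,.22])); print(rel([.40,.1,.30])); print(rel(D-.012*U+[0,0,.30])); print(rel(D-.012*U+[0,0,.12]))
E
```

```text
[-5.0e-03  3.0e-03 -5.5e+00  6.0e-03  1.1e-02  9.0e-03]
[-0.418 -4.242 -5.5    0.006  0.011  0.009]
[ 4.3800e-01 -1.1139e+01 -5.5050e+00  6.0000e-03  1.1000e-02  9.0000e-03]
[ 4.4200e-01 -1.1141e+01 -1.0050e+00  6.0000e-03  1.1000e-02  9.0000e-03]
```

Emit:
move_arm:
  motion: [0.05, 0, -0.2, 0, 0, 0, 1, 0.05, 0, -0.6, 0, 0, 0, 1, 0.05, 0, -1.2, 0, 0, 0, 1, 0.05, 0, -1.8, 0, 0, 0, 1, 0.05, 0, -2.4, 0, 0, 0, 1, 0.05, 0, -3, 0, 0, 0, 1, 0, 0, -3.6, 0, 0, 0, 1, 0, 0, -4.2, 0, 0, 0, 1, 0, 0, -4.8, 0, 0, 0, 1, 0, -0.2, -5.2, 0, 0, 0, 1, -0.1, -0.6, -5.5, 0, 0, 0, 1, -0.15, -1.2, -5.5, 0, 0, 0, 1, -0.2, -1.8, -5.5, 0, 0, 0, 1, -0.25, -2.4, -5.5, 0, 0, 0, 1, -0.3, -3, -5.5, 0, 0, 0, 1, -0.35, -3.6, -5.5, 0, 0, 0, 1, -0.4, -4, -5.5, 0, 0, 0, 1, -0.4, -4.2, -5.5, 0, 0, 0, 1]

```text
time_s: 11.82
tcp_pos: [0.399, 0.0997, 0.3004]
ee_rot: [[-0.963, -0.268, 0.001], [-0.268, 0.963, 0.001], [-0.001, 0.0, -1.0]]
wrist_force: [-0.6, 0.2, -2.0]
gripper_width: 0.497
```

```bash
python3 - <<'E'
from h import *
loc(); D=np.array([.4532,-.1716,0])
print(rel(D-.012*U+[0,0,.30])); print(rel(D-.012*U+[0,0,.10]))
E
```

```text
t 11.82 mouth frame [ -77.4 -167.7  300.4] roterr [-0.03 -0.07  0.09] F uvz [-0.5   0.36 -1.97] w 43.2
[ 8.140e-01 -6.898e+00  7.000e-03  5.000e-03  1.300e-02 -1.700e-02]
[ 8.200e-01 -6.900e+00  5.007e+00  5.000e-03  1.300e-02 -1.700e-02]
```

Emit:
move_arm:
  motion: [0.05, -0.3, 0, 0, 0, 0, 1, 0.1, -0.8, 0, 0, 0, 0, 1, 0.15, -1.4, 0, 0, 0, 0, 1, 0.2, -2, 0, 0, 0, 0, 1, 0.3, -2.6, 0, 0, 0, 0, 1, 0.4, -3.2, 0, 0, 0, 0, 1, 0.5, -3.8, 0, 0, 0, 0, 1, 0.6, -4.4, 0, 0, 0, 0, 1, 0.65, -5, 0, 0, 0, 0, 1, 0.7, -5.6, 0, 0, 0, 0, 1, 0.75, -6.2, 0, 0, 0, 0, 1, 0.81, -6.6, 0, 0, 0, 0, 1, 0.81, -6.9, 0.3, 0, 0, 0, 1, 0.81, -6.9, 0.9, 0, 0, 0, 1, 0.81, -6.9, 1.5, 0, 0, 0, 1, 0.81, -6.9, 2.1, 0, 0, 0, 1, 0.81, -6.9, 2.7, 0, 0, 0, 1, 0.81, -6.9, 3.3, 0, 0, 0, 1, 0.81, -6.9, 3.7, 0, 0, 0, 1, 0.81, -6.9, 3.8, 0, 0, 0, 1]

```text
time_s: 13.48
tcp_pos: [0.4399, -0.1742, 0.1457]
ee_rot: [[-0.963, -0.268, -0.005], [-0.268, 0.963, 0.002], [0.004, 0.003, -1.0]]
wrist_force: [-1.2, 0.1, -1.6]
gripper_width: 0.493
```

```bash
python3 - <<'E'
from h import *
loc(); D=np.array([.4532,-.1716,0])
print(rel(D-.012*U+[0,0,.10]))
s=imaging.capture("side");t=imaging.capture("top")
cv2.imwrite("pics/s7.png",cv2.resize(s[120:220,280:420],None,fx=5,fy=5,interpolation=cv2.INTER_CUBIC))
cv2.imwrite("pics/t7.png",cv2.resize(t[140:260,380:500],None,fx=5,fy=5,interpolation=cv2.INTER_CUBIC))
E
```

```text
t 13.48 mouth frame [-111.9 -442.4  145.7] roterr [-0.18  0.25  0.11] F uvz [-1.12  0.46 -1.62] w 42.9
[-0.041 -0.031  1.142  0.036 -0.05  -0.023]
```

View pics/s7.png

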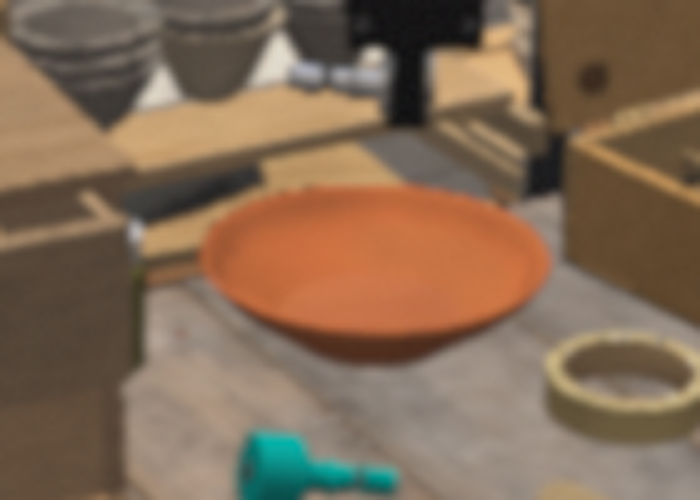

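View pics/t7.png

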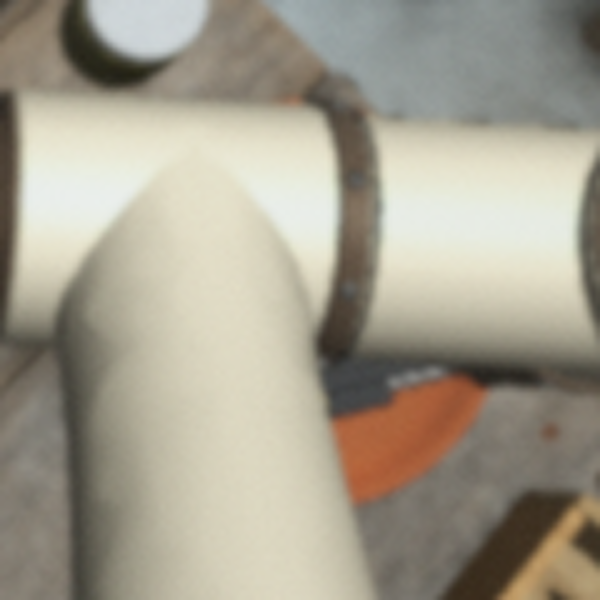

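```bash
python3 - <<'E'
from h import *
D=np.array([.4532,-.1716,.055]); print(proj("side",D),proj("side",D+[.106,0,0]),proj("side",D-[.106,0,0]))
# box corner nearest: top (497,238), side crop (570,140)/5
print(tri((497,238),(280+572/5,120+140/5)), onz("top",497,238,.08), onz("top",527,220,.2))
E
python3 - <<'E'
import cv2
t=cv2.imread("pics/top0.png")
cv2.imwrite("pics/tb.png",cv2.resize(t[150:350,390:640],None,fx=3,fy=3,interpolation=cv2.INTER_CUBIC))
E
```

```text
[354.89928474 170.36032066] [321.22398262 166.14139809] [389.75510726 174.77857947]
(array([ 0.35923445, -0.30561329,  0.08601198]), np.float64(0.003929289467645885)) [ 0.36112725 -0.30774081  0.08      ] [ 0.40346254 -0.32457538  0.2       ]
```

View pics/tb.png

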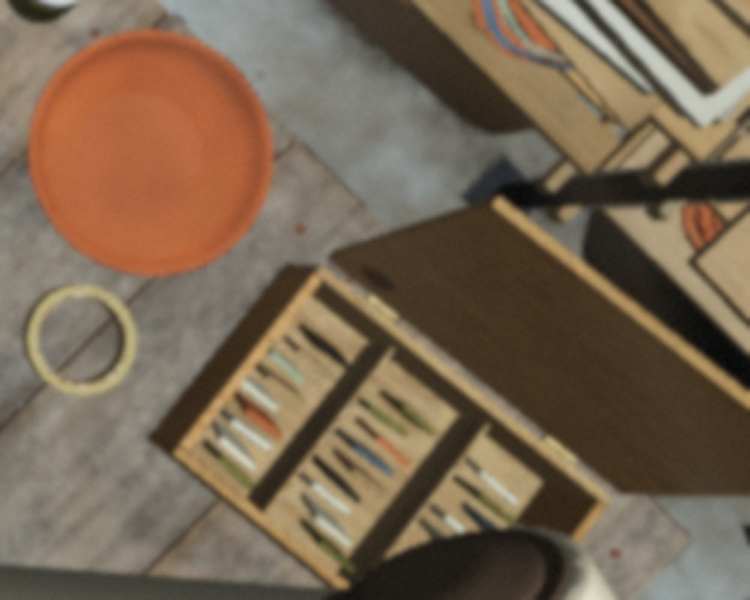

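```bash
python3 - <<'E'
from h import *
s=imaging.capture("side");t=imaging.capture("top")
cv2.imwrite("pics/b8.png",np.vstack([cv2.resize(s[0:240,200:640],(792,300)),cv2.resize(t[80:380,240:640],(792,300))][:2]))
E
```

```text
(no output)
```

View pics/b8.png

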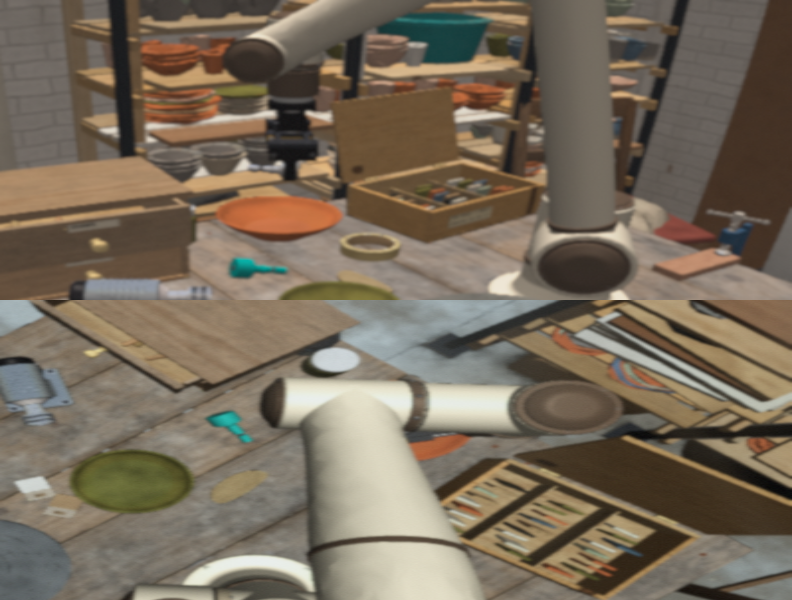

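The link above stays clear of the box lid and jar. The dish centre agrees in both views: side (355,172) against a projected (355,170). I'll lower in.

Emit:
move_arm:
  motion: [-0.04, -0.03, 0.2, 0.03, -0.05, 0, 1, -0.04, -0.03, 0.6, 0.03, -0.05, 0, 1, -0.04, -0.03, 1, 0.03, -0.05, 0, 1, -0.04, -0.03, 1.4, 0.03, -0.05, 0, 1, -0.04, -0.03, 1.8, 0.03, -0.05, 0, 1, -0.04, -0.03, 2.2, 0.03, -0.05, 0, 1, -0.04, -0.03, 2.5, 0.03, -0.05, 0, 1, -0.04, -0.03, 2.7, 0.03, -0.05, 0, 1, -0.04, -0.03, 2.8, 0.03, -0.05, 0, 1, -0.04, -0.03, 2.8, 0.03, -0.05, 0, 1, -0.04, -0.03, 2.8, 0.03, -0.05, 0, 1]

```text
time_s: 14.6
tcp_pos: [0.4462, -0.1756, 0.0384]
ee_rot: [[-0.963, -0.269, 0.01], [-0.269, 0.963, -0.001], [-0.009, -0.004, -1.0]]
wrist_force: [1.1, 0.2, -1.6]
gripper_width: 0.495
```

```bash
python3 - <<'E'
from h import *
loc(); D=np.array([.4532,-.1716,0])
print(rel(D-.012*U+[0,0,.017]))
s=imaging.capture("side")
cv2.imwrite("pics/s9.png",cv2.resize(s[120:220,280:420],None,fx=5,fy=5,interpolation=cv2.INTER_CUBIC))
E
```

```text
t 14.6 mouth frame [-106.2 -445.5   38.4] roterr [ 0.24 -0.53  0.03] F uvz [ 1.07 -0.12 -1.56] w 43.1
[ 0.109  0.05   0.534 -0.047  0.106 -0.006]
```

View pics/s9.png

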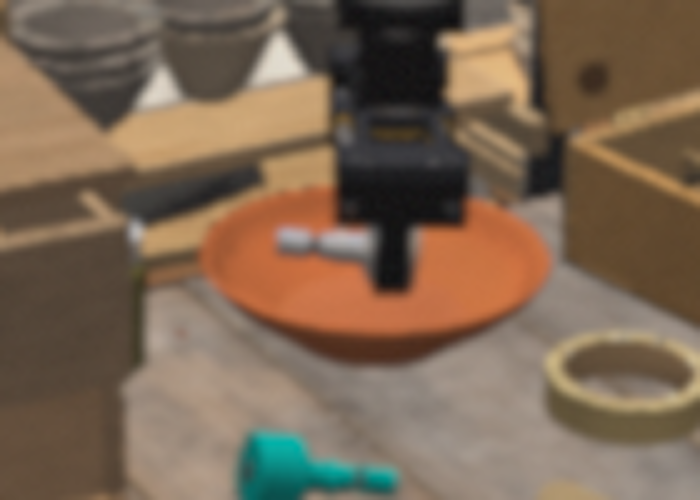

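The head is over the dish floor and level. I'll feel downwards slowly.

Emit:
move_arm:
  motion: [0.1, 0.05, 0.1, -0.05, 0.1, 0, 1, 0.1, 0.05, 0.2, -0.05, 0.1, 0, 1, 0.1, 0.05, 0.3, -0.05, 0.1, 0, 1, 0.1, 0.05, 0.38, -0.05, 0.1, 0, 1, 0.1, 0.05, 0.42, -0.05, 0.1, 0, 1, 0.1, 0.05, 0.42, -0.05, 0.1, 0, 1, 0.1, 0.05, 0.42, -0.05, 0.1, 0, 1]

```text
time_s: 15.23
tcp_pos: [0.442, -0.1748, 0.0215]
ee_rot: [[-0.963, -0.269, 0.0], [-0.269, 0.963, 0.0], [-0.0, 0.0, -1.0]]
wrist_force: [-0.3, 0.1, -1.8]
gripper_width: 0.497
```

```bash
python3 - <<'E'
from h import *
loc()
E
```

```text
t 15.23 mouth frame [-110.1 -443.6   21.5] roterr [-0.01 -0.03  0.03] F uvz [-0.24  0.13 -1.79] w 43.2
```

Emit:
move_arm:
  motion: [0, 0, 0.03, 0, 0, 0, 1, 0, 0, 0.06, 0, 0, 0, 1, 0, 0, 0.08, 0, 0, 0, 1, 0, 0, 0.08, 0, 0, 0, 1, 0, 0, 0.08, 0, 0, 0, 1]

```text
time_s: 15.65
tcp_pos: [0.4424, -0.1748, 0.0187]
ee_rot: [[-0.963, -0.27, 0.001], [-0.27, 0.963, 0.0], [-0.001, -0.0, -1.0]]
wrist_force: [-0.2, 0.3, 3.4]
gripper_width: 0.497
```

```bash
python3 - <<'E'
from h import *
loc()
E
```

```text
t 15.65 mouth frame [-109.7 -443.7   18.7] roterr [ 0.01 -0.07  0.01] F uvz [-0.11  0.36  3.44] w 43.2
```

Floor contact: force rose by 5 N at TCP z 18.7 mm. I'll release gently and lift straight up.

Emit:
move_arm:
  motion: [0, 0, 0, 0, 0, 0, 0, 0, 0, 0, 0, 0, 0, -0.05, 0, 0, 0, 0, 0, 0, -0.1, 0, 0, 0, 0, 0, 0, -0.2, 0, 0, 0, 0, 0, 0, -0.3, 0, 0, 0, 0, 0, 0, -0.35, 0, 0, 0, 0, 0, 0, -0.35, 0, 0, 0, 0, 0, 0, -0.35]

```text
time_s: 16.32
tcp_pos: [0.4424, -0.1748, 0.0187]
ee_rot: [[-0.963, -0.27, 0.001], [-0.27, 0.963, 0.0], [-0.001, -0.0, -1.0]]
wrist_force: [-0.0, -0.1, 0.5]
gripper_width: 0.667
```

```bash
python3 - <<'E'
from h import *
loc()
s=imaging.capture("side")
cv2.imwrite("pics/s10.png",cv2.resize(s[120:220,280:420],None,fx=5,fy=5,interpolation=cv2.INTER_CUBIC))
E
```

```text
t 16.32 mouth frame [-109.7 -443.7   18.7] roterr [ 0.01 -0.07  0.01] F uvz [-0.06 -0.05  0.49] w 58.0
```

View pics/s10.png

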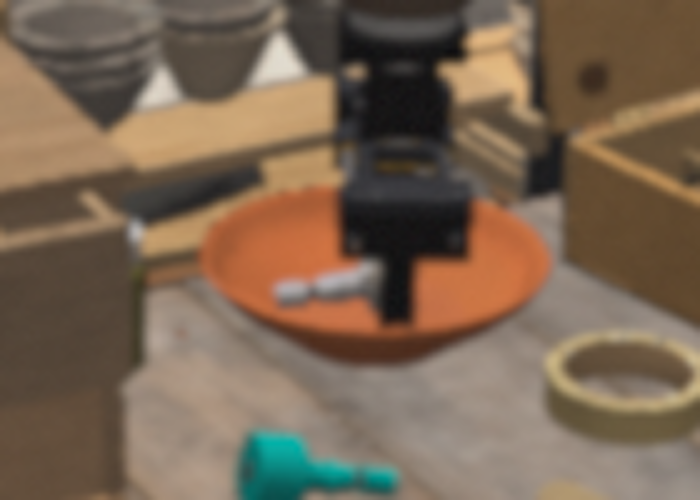

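The jaws are at 58 mm and the shank rests on the dish (end at crop (275,293)). Lifting.

Emit:
move_arm:
  motion: [0, 0, -0.2, 0, 0, 0, -0.35, 0, 0, -0.5, 0, 0, 0, -0.35, 0, 0, -1, 0, 0, 0, -0.35, 0, 0, -1.7, 0, 0, 0, -0.35, 0, 0, -2.5, 0, 0, 0, -0.35, 0, 0, -3.3, 0, 0, 0, -0.35, 0, 0, -4.1, 0, 0, 0, -0.35, 0, 0, -4.9, 0, 0, 0, -0.35, 0, 0, -5.7, 0, 0, 0, -0.35, 0, 0, -6.5, 0, 0, 0, -0.35, -0.0, 0.8, -7, 0, 0, 0, -0.35, 0, 1.6, -7, 0, 0, 0, -0.35, 0, 2.4, -7, 0, 0, 0, -0.35, 0, 3.2, -7, 0, 0, 0, -0.35, 0, 4, -7, 0, 0, 0, -0.35, 0, 4.8, -7, 0, 0, 0, -0.35, 0, 5.6, -7, 0, 0, 0, -0.35, 0, 5.6, -7, 0, 0, 0, -0.35, 0, 5.6, -7, 0, 0, 0, -0.35]

```text
time_s: 17.95
tcp_pos: [0.381, 0.042, 0.2993]
ee_rot: [[-0.962, -0.274, 0.002], [-0.274, 0.962, 0.001], [-0.002, 0.0, -1.0]]
wrist_force: [-1.0, 0.3, 0.1]
gripper_width: 0.674
```

```bash
python3 - <<'E'
from h import *
loc()
s=imaging.capture("side");t=imaging.capture("top")
cv2.imwrite("pics/top11.png",t)
cv2.imwrite("pics/s11.png",cv2.resize(s[130:330,200:440],None,fx=3,fy=3,interpolation=cv2.INTER_CUBIC))
cv2.imwrite("pics/t11.png",cv2.resize(t[140:260,380:500],None,fx=5,fy=5,interpolation=cv2.INTER_CUBIC))
E
```

```text
t 17.95 mouth frame [-110.3 -218.4  299.3] roterr [-0.01 -0.14 -0.22] F uvz [-0.91  0.57  0.13] w 58.6
```

View pics/s11.png

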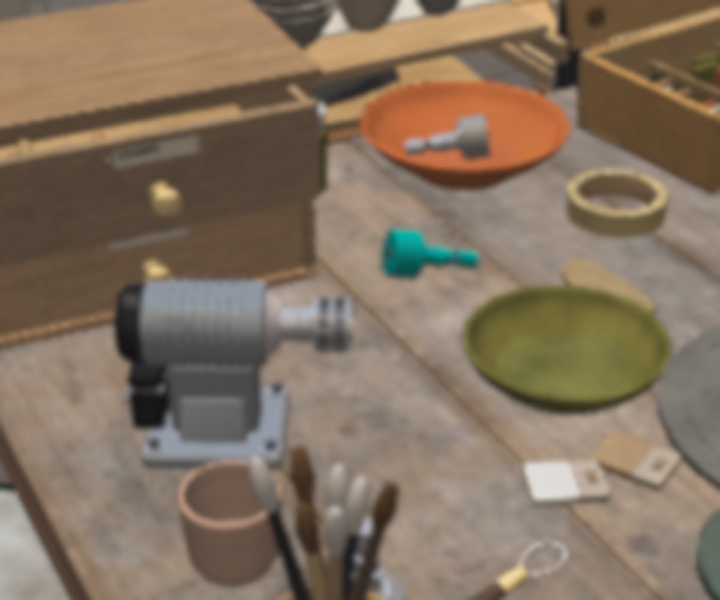

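View pics/t11.png

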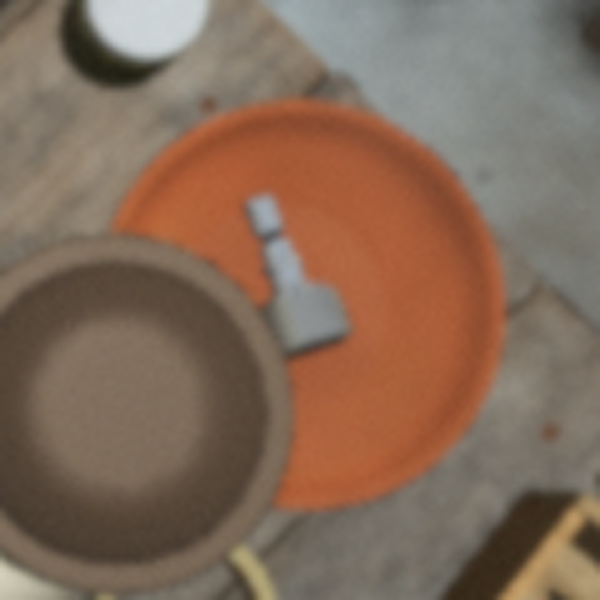

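```bash
python3 - <<'E'
from h import *
D=np.array([.4532,-.1716]);
for n,q,z in (("stone",(310,318),.033),("shank",(262,200),.022)): 
    p=onz("top",380+q[0]/5,140+q[1]/5,z)[:2]; print(n,p,1000*np.linalg.norm(p-D))
a=cv2.imread("pics/top0.png").astype(int);b=imaging.capture("top").astype(int);c=cv2.imread("pics/top11.png").astype(int)
for nm,sl in (("cup+wheel",np.s_[170:245,185:220]),("dish rim",np.s_[160:240,460:485])): print(nm,abs(a-b)[sl].mean(),abs(a-b)[sl].max())
print("steady",abs(c-b)[170:215,425:455].max()); loc()
E
```

```text
stone [ 0.4472936  -0.18402833] 13.760411870065484
shank [ 0.51056943 -0.16157598] 58.238580782686256
cup+wheel 6.0218412698412696 13
dish rim 5.9265 13
steady 21
t 18.1 mouth frame [-110.2 -220.3  298.9] roterr [ 0.01 -0.08  0.07] F uvz [0.57 0.25 0.36] w 58.4
```

```bash
python3 - <<'E'
from station import r
print(r.finish_job())
E
```

```text
the job is handed in; nothing more can be done
None
```

The grinding head is lying in the terracotta dish and the job is handed in at about 18 s; no verdict was reported.

I gripped the knurled sleeve, pulled it back 8.9 mm to its stop, and the head ejected. I then gripped the stone, drew it straight out along the chuck's axis, and carried it over the dish. I lowered it until the force showed it touching the floor, let go and lifted clear.

**Last checks:**
- **Head:** the stone's middle is about 14 mm and the shank's end about 58 mm from the dish's middle, within the 65 and 100 mm limits. These come from pixels read by hand, so they are good to a few millimetres.
- **Sleeve:** it looked home in the side picture, but I could not read the joint value.
- **Dish, cup and spare wheel:** the pictures before and after match apart from noise (largest difference 13 grey levels).
- **Robot:** it touches nothing.

**Less certain:** the check that the head was at rest, comparing two pictures, showed differences of up to 21 levels. I put that down to the arm still settling about 2 mm, because part of it was in that crop. When I let go, the shank end tipped down a little to rest on the dish.

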